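# Load the batch tote and hold the bag clip open over its order card

### The job

Collect the two sealed cartons from the catch tray and set them down upright on the floor of the yellow tote without dropping them. Then squeeze the red bag clip's levers so that its jaws gape, lift it, and bring it level around the free upright edge of the tote's white order card, the edge about halfway into the jaws and not touched by them; finish while still holding it squeezed open there, clear of the worktop. Leave the spray bottle, the tub and the pastry cutter alone.

Things in the scene. Friction and masses are not known exactly. Their poses are not given: they have to be found in the camera images.
- carton_a_center (a point): Centre of a sealed brown cardboard carton with a red band, 90 mm (its x) by 50 mm (its y) by 60 mm high, about 0.13 to 0.25 kg, standing upright in the catch tray.
- carton_b_center (a point): Centre of the second, identical carton (90 x 50 x 60 mm, long along its x), beside the first in the tray.
- tray: Steel catch tray, fixed, 200 mm (x) by 270 mm (y), walls only 22 mm high, floor 5 mm thick; origin at the centre of its underside. A slide comes down to it from the machine on its -y side. The cartons stand about 120 mm apart along its y.
- tote_floor (a point): Centre of the inner floor of the fixed yellow tote (5 mm above the worktop); axes are the tote's. Inside 220 mm along x by 250 mm along y, rim 75 mm above this point, walls 5 mm thick. Both cartons fit side by side with their length along the tote's x, for example at y = -60 and +60 mm. The order card's bracket is outside on its -x wall.
- card_edge (a point): Middle of the free upright edge of the stiff white order card: 3 mm thick, 20 to 120 mm above the worktop, this point at 70 mm. Axes are the tote's: x is the card's thickness; from this edge the card runs to +y into a bracket on the tote, 60 mm of it free beyond the tote's corner. The clip comes from the -y side, jaws pointing to +y.
- clip_pivot (a point): On the hinge axis (vertical, z) of a red bag clip lying on its side, half-way up its 40 mm height; 65 g. Frame of half a. Clip shut: x points along the jaws to the tips, 42 mm away; two levers splay along -x to 52 mm behind, 53 mm wide over their ends, 23 mm at the hinge. A 14 mm thick hinge pin fills the bottom of the jaws.
- clip_tip_a (a point): Tip of jaw a (the clip's +y side), on the jaw's middle line, 20 mm above the clip's underside, 42 mm ahead of the hinge.
- clip_tip_b (a point): Tip of jaw b (the clip's -y side), as jaw a; it turns with the joint clip_jaw.
- clip_jaw (a joint): Angle between the clip's halves: 0 shut by its spring, 0.6 rad fully open, each half turned 0.3. Pinching both levers from above about 36 mm behind the hinge (fingers closing along the clip's y) opens it fully at about 10 N; a harder grip rests on its stop. Then the levers are parallel, 23 mm apart, and the tips gape about 26 mm, 40 mm ahead of the hinge.
- carton_a: The first carton: origin at the centre of its underside.
- carton_b: The second carton: origin at the centre of its underside.
- clip: The clip's half a with all it carries: origin on the hinge axis at the underside.
- tote: Yellow tote with its card and bracket, fixed: origin under the centre, 260 mm (y) by 230 mm (x), 80 mm high.
- spray: White spray bottle, 72 mm thick, 191 mm tall, origin under its centre; leave alone.
- tub: Round clear tub with a blue lid, 100 mm wide, 72 mm tall; origin under its centre; leave alone.
- cutter: Pastry wheel cutter lying flat, blue handle, brass wheel, 170 mm long along its x, 48 mm high at the wheel; leave alone.
There are look-alikes about, which are no part of the job. What is shaped like the carton_b but green or orange is not meant.

How it is judged:
On the way, in this order (a step that is already met when the one before it is completed fails the run):
1. both cartons stand upright in the tote, let go (x of carton_a_center in the frame of tote_floor between -0.11 and 0.11 m and y of carton_a_center in the frame of tote_floor between -0.125 and 0.125 m and z of each of carton_a_center, carton_b_center in the frame of tote_floor below 0.036 m and angle between each of carton_a_center, carton_b_center's own z axis and vertical below 0.15 rad and linear speed of each of carton_a, carton_b below 0.03 m/s and contact force between the fingers and carton_a below 0.2 N and x of carton_b_center in the frame of tote_floor between -0.11 and 0.11 m and y of carton_b_center in the frame of tote_floor between -0.125 and 0.125 m and contact force between the fingers and carton_b below 0.2 N), for 0.2 s.
2. the clip's jaws are spread while still clear of the card's edge (value of joint clip_jaw above 0.35 rad and y of clip_tip_a in the frame of card_edge below 0 m), for 0.1 s.
At the end, for the whole second after the job is handed in: Cartons in the tote, upright within 0.15 rad, still, let go. Clip held by the fingers, open over 0.35 rad, level within 0.3 rad, its middle 40 to 120 mm above the worktop, a jaw each side of the card, both tips 8 mm or more past its edge, not touching card or tote (under 0.3 N) (all of step 1 and value of joint clip_jaw above 0.35 rad and x of clip_tip_a in the frame of card_edge below -0.003 m and x of clip_tip_b in the frame of card_edge above 0.003 m and y of each of clip_tip_a, clip_tip_b in the frame of card_edge above 0.008 m and height (world z) of clip_pivot between 0.04 and 0.12 m and angle between clip_pivot's own z axis and vertical below 0.3 rad and contact force between the fingers and clip above 1 N and contact force between clip and tote below 0.3 N and linear speed of clip below 0.03 m/s); the arm keeps its last pose, push and grip.
It fails at once if spray bottle moved more than 30 mm (distance of spray from where it was at the start of the episode above 0.03 m).
It fails at once if tub moved more than 30 mm (distance of tub from where it was at the start of the episode above 0.03 m).
It fails at once if cutter moved more than 30 mm (distance of cutter from where it was at the start of the episode above 0.03 m).
It fails at once if a carton is dropped (over 0.8 m/s with no finger on it) (linear speed of carton_a above 0.8 m/s and contact force between the fingers and carton_a below 0.1 N).
It fails at once if a carton is dropped (over 0.8 m/s with no finger on it) (linear speed of carton_b above 0.8 m/s and contact force between the fingers and carton_b below 0.1 N).
It also fails if it takes over 72 s, if anything falls off the work surface, if the arm or the gripper's body presses on something with over 40 N, if the wrist force passes 120 N, or if a joint passes its speed limit or range.

### The arm

A 7-joint arm with a two-finger parallel gripper is mounted at the origin on the work surface. World frame = base frame: x ahead of the robot, y to its left, z up, the work surface at z = 0. Lengths are in m, angles in rad, forces in N, time in s.
With the tool pointing down it reaches from about 0.4 to 0.75 m from the base axis. Payload 19.5 kg.
Tool frame: the origin (TCP) lies midway between the tips of the shut fingers; the grasp point (between the pads) lies 19 mm behind it; z points along the fingers, y is the direction in which the jaws open and shut (so a half turn about z gives the same grasp; the last joint's range is limited). The gripper opens to 85 mm and grips with 20 to 120 N. Pads are 22 mm wide; open, the fingers measure 114 mm over their backs; the gripper's body (76 mm by 85 mm) begins 54 mm behind the grasp point. The pads swing forward as they close: fully open they stand 13 mm farther back than shut.
Start: joints at [-1.159, 0.707, -0.028, 1.485, 0.022, 0.951, -0.075], TCP at [0.252, 0.517, 0.231] pointing down, gripper open.
Joint ranges: [-2.71, 2.71], [-0.32, 2.16], [-1.57, 1.52], [0, 2.45], [-1.46, 4.6], [0, 2.02], [-2.83, 2.83]. Speed limits (rad/s): [1.89, 1.89, 2.57, 2.57, 3.01, 3.01, 3.01].

### API

Orientations are given as a unit quaternion [w, x, y, z].
In Python, from plant import manip, get_image, camera_params, spotter gives the robot as it stands.
- The arm moves only by the tool apply_moves, never from a script. Its argument "commands" is a list of rows, each a list of 4 numbers: the shift along the world's x, y, z in m, then the turn about the world's z in rad. A call has exactly 10 rows; each row is the pose to reach, as a shift and turn from the pose commanded when the call began; what a row does not reach only later rows make up. A row lasts 1/8 s, in which the tool goes at most 62.5 mm and 10.7 degrees, less where a joint would pass 70% of its speed; a pose out of reach is approached as far as the arm can. A call with a gripper value outside its range is refused whole. "fingers" is the opening, from 0 (shut) to 1 (fully open), set as the call begins (left out, the last holds). The fingers move at their own pace and stop on an object; "force" is the grip in N (left out, the last holds). Time passes only in rows, so rows that repeat a pose let the fingers close, or fill a call up. It gives the time, the measured TCP pose, the force and the opening at its end, in the units of the state.
- manip.state(): the state, without advancing time (a new reading comes with each control period).
- get_image(name): name is "scene" or "top" or "wrist"; returns (picture, depth): 420x560x3 uint8, red, green, blue; 420x560 float32, m along the optical axis (not along the pixel's ray), 0 where there is no reading.
- camera_params(name): a dict with "vfov" (degrees; the focal length in pixels is half the picture's height over the tangent of half this angle, whatever the lens; pixels are square), "cx", "cy" (the principal point, pixels), "k1" (the pictures are not rectified: a ray, as slopes to the right and down, at radius r is drawn at 1 + k1 r^2 times it, then the intrinsics apply), "origin" and "attitude" of the camera in the world; the wrist camera has in their place "mount" (4x4, takes a point from camera to tool coordinates, whose origin is the TCP and whose axes are the flange's). Camera axes: x right, y down, z forward; pixel columns grow to the right and rows downward; lengths in m; the calibration is good to about 2 mm. A picture is of the moment at which its call begins: read the wrist's pose just before it. camera_params takes no time and is no camera call.
- manip.close_job(): hands the job in, once; it reports no verdict.
Trained networks look in the newest picture that a camera, given by its name, has taken for a name from the list of things; names that differ only in an ending like _2 or _b are one class to them, and where a whole thing is asked for, a point or a joint stands for the part that bears it (a point fixed in the world has none). Each returns a list of dicts, best first, with "conf" (0 to 1); they miss things now and then, are a little off and sometimes report something else, mostly with a low value. They report only what shows in the picture. A call takes as long as a camera call. They do not tell look-alikes from the thing itself.
- spotter.find_in(query, camera): "bbox" ([left, top, width, height] in pixels, round what is visible of it).
- spotter.regions_of(query, camera): "mask" (420x560 bool, what is visible of it) and "bbox" ([left, top, width, height] in pixels, round what is visible of it).
The state is a dict: "time_s": time; "joint_positions": joint angles; "joint_vel": joint speeds; "tau": joint torques, N m; "ee_pos": TCP position; "tcp_rot": TCP orientation; "contact_force": force on the tool from outside, world axes, zero at the start; "ft_torque": the same for the moment, N m; "opening": finger opening in m.
Only numpy, scipy, OpenCV 4.12 (cv2) and the standard library are available. Lean on these libraries where they do the work, as an engineer would, in place of code of your own. Each camera call takes 0.05 s, during which the arm holds its last target. There are 200 camera calls.

## Working session

There is one attempt and no reset: what is moved stays moved. The work goes in short steps, Python scripts to look and compute and a tool call to move; the robot and the scene stay as the last step left them, time stands still between calls to the robot, and variables do not carry over. Pictures are saved under pics/ and viewed, about 8 in all and at most 12, crops included, and the job is handed in when it is done.

Besides the shell and the picture viewer there is one more tool, called by a JSON object that holds its "op" and its "data". apply_moves: Moves the arm, as the interface text tells. Its arguments: {"type":"object","properties":{"commands":{"type":"array","items":{"type":"array","items":{"type":"number"}}},"fingers":{"type":"number"},"force":{"type":"number"}},"required":["commands"]}

```bash
ls; mkdir -p pics; cat > h.py <<'E'
import numpy as np, cv2
from scipy.spatial.transform import Rotation as R
from plant import manip, get_image, camera_params, spotter
def q2R(q): return R.from_quat([q[1],q[2],q[3],q[0]]).as_matrix()
def cam(name,st=None):
    p=camera_params(name); f=210/np.tan(np.radians(p['vfov'])/2)
    K=np.array([[f,0,p['cx']],[0,f,p['cy']],[0,0,1.]])
    if 'mount' in p:
        st=st or manip.state(); T=np.eye(4); T[:3,:3]=q2R(st['tcp_rot']); T[:3,3]=st['ee_pos']; T=T@np.array(p['mount'])
    else:
        T=np.eye(4); a=np.array(p['attitude']); T[:3,:3]=a if a.shape==(3,3) else q2R(a); T[:3,3]=p['origin']
    return K,p['k1'],T
def shoot(name):
    st=manip.state(); im,d=get_image(name); return im,d,cam(name,st)
def cloud(d,c):
    K,k1,T=c; v,u=np.mgrid[:420,:560]
    xd=(u-K[0,2])/K[0,0]; yd=(v-K[1,2])/K[1,1]; rd=np.hypot(xd,yd); r=rd.copy()
    for _ in range(20): r=rd/(1+k1*r*r)
    s=1/(1+k1*r*r)
    P=np.stack([xd*s*d,yd*s*d,d],-1)
    W=P@T[:3,:3].T+T[:3,3]; W[d<=0]=np.nan; return W
def save(im,n): cv2.imwrite('pics/'+n,im[:,:,::-1])
E
python3 - <<'E'
from h import *
print(manip.state()); 
for n in ("scene","top","wrist"): print(camera_params(n))
a=shoot("scene"); b=shoot("top")
print(a[2],b[2])
save(a[0],'scene0.png'); save(b[0],'top0.png')
np.savez('top0.npz',im=b[0],W=cloud(b[1],b[2])); np.savez('scene0.npz',im=a[0],W=cloud(a[1],a[2]))
W=np.load('top0.npz')['W']
for q in ("carton_a","clip","tote","tray","tub","cutter","spray"):
    for r in spotter.regions_of(q,"top")[:4]:
        m=r['mask']; p=W[m]; print(q,round(r['conf'],2),r['bbox'],np.nanmedian(p,0).round(3),np.nanmax(p[:,2]).round(3))
E
```

```text
pics
{'time_s': 0.0, 'joint_positions': array([-1.15870853,  0.70707629, -0.02762299,  1.48498537,  0.02201907,
        0.95092201, -0.07551048]), 'joint_vel': array([-0.00118757, -0.00034516, -0.000638  ,  0.00023557,  0.00033731,
        0.00072311,  0.00108719]), 'tau': array([-1.18304233e-03, -8.83230686e+01,  1.23404112e+00, -2.36161923e+01,
        1.67833449e-02,  6.67772867e-03, -1.19930425e-05]), 'ee_pos': array([0.2519517 , 0.51656756, 0.23084597]), 'tcp_rot': array([-9.92472102e-05,  2.24949638e-01,  9.74370240e-01, -5.34851387e-04]), 'contact_force': array([ 0.52716784, -0.2786514 , -0.33964402]), 'ft_torque': array([ 0.01672628, -0.01031124, -0.0006738 ]), 'opening': 0.08565612021012893}
{'vfov': 55.640863177003155, 'cx': 279.8397310469502, 'cy': 207.49104091126185, 'k1': -0.09859481286900021, 'origin': array([1.29916893, 0.00720782, 0.8744242 ]), 'attitude': array([-0.25802006,  0.65045405,  0.66562281, -0.25938666])}
{'vfov': 43.861863110360375, 'cx': 271.23699143100544, 'cy': 212.1264363115532, 'k1': 0.020374194395990374, 'origin': array([0.27754774, 0.01568003, 1.458
[... 1683 characters left out ...]
206.1, 37.3, 18.5] [ 0.51  -0.085  0.033] 0.046
clip 0.31 [299.1, 116.5, 12.0, 54.6] [ 0.736 -0.088  0.018] 0.049
tote 0.66 [119.4, 154.8, 121.0, 92.9] [0.559 0.284 0.006] 0.124
tote 0.38 [285.6, 204.9, 33.4, 18.5] [ 0.512 -0.084  0.035] 0.046
tray 0.68 [285.6, 206.9, 36.6, 19.0] [ 0.507 -0.085  0.033] 0.046
tray 0.61 [331.7, 171.9, 226.5, 81.3] [ 0.517 -0.507  0.067] 0.193
tray 0.56 [393.9, 197.8, 28.2, 36.6] [ 0.507 -0.364  0.063] 0.072
tub 0.61 [245.0, 100.6, 30.6, 39.5] [0.771 0.042 0.07 ] 0.08
cutter 0.77 [298.7, 116.3, 10.1, 55.6] [ 0.746 -0.088  0.019] 0.049
spray 0.92 [118.0, 280.9, 37.9, 32.1] [0.288 0.341 0.119] 0.197
spray 0.71 [118.1, 154.1, 121.9, 90.9] [0.559 0.284 0.006] 0.124
```

```bash
python3 - <<'E'
import cv2
t=cv2.imread('pics/top0.png'); t=t[80:320,90:440]; cv2.imwrite('pics/top0c.png',cv2.resize(t,None,fx=2.28,fy=2.28,interpolation=cv2.INTER_CUBIC))
E
```

```text
(no output)
```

View pics/top0c.png

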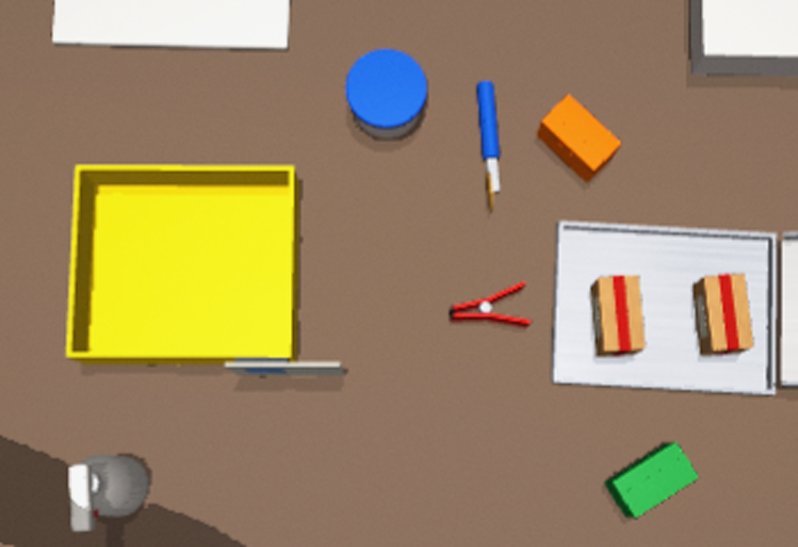

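View pics/scene0.png

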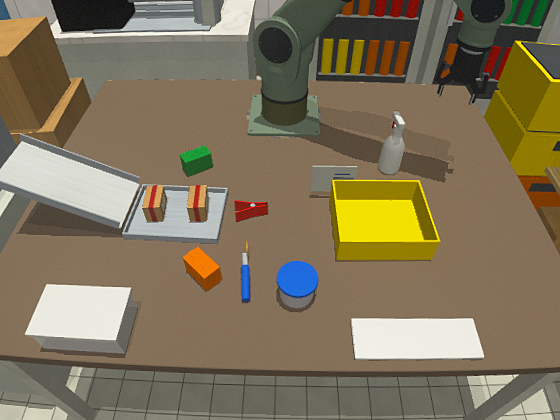

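The top view shows the two red-banded cartons in the tray at crop (618,315) and (722,313). The clip is at (487,307) with jaws toward +y, the tote at (183,260) and the card's free edge at (345,370). The orange and green blocks are the decoys. Next I fit the geometry from the depth data.

```bash
python3 - <<'E'
from h import *
d=np.load('top0.npz'); W=d['W']; im=d['im'].astype(int)
s=np.load('scene0.npz'); S=s['W']; si=s['im'].astype(int)
def rect(n,m,W):
    p=W[m][:,:2].astype(np.float32); print(n,m.sum(),cv2.minAreaRect(p), 'z',np.median(W[m][:,2]).round(4))
for n,V in (('top',W),('scene',S)):
  x,y,z=V[...,0],V[...,1],V[...,2]
  for nm,c in (('A',(.505,-.24)),('B',(.505,-.362))):
    rect(n+nm,(abs(x-c[0])<.06)&(abs(y-c[1])<.045)&(z>.057)&(z<.074),V)
r,g,b=[im[...,i] for i in range(3)]; x,y,z=[W[...,i] for i in range(3)]
rect('rim top',(r>150)&(g>150)&(b<90)&(z>.072)&(z<.09)&(y>.1)&(y<.5)&(x>.35)&(x<.75),W)
m=(x>.38)&(x<.48)&(y>.08)&(y<.3)&(z>.105)&(z<.13); rect('card top',m,W); print(W[m].round(3)[::3])
r,g,b=[si[...,i] for i in range(3)]; x,y,z=[S[...,i] for i in range(3)]
rect('rim scene',(r>150)&(g>150)&(b<90)&(z>.072)&(z<.09)&(y>.1)&(y<.5)&(x>.35)&(x<.75),S)
m=(x>.38)&(x<.48)&(y>.08)&(y<.3)&(z>.06)&(z<.13); rect('card scene',m,S)
for n,V,I in (('top',W,im),('scene',S,si)):
  m=(I[...,0]>120)&(I[...,1]<70)&(abs(V[...,0]-.51)<.06)&(abs(V[...,1]+.09)<.08)&(V[...,2]>.03); rect(n+'clip',m,V)
E
```

```text
topA 605 ((0.5051482915878296, -0.24361343681812286), (0.09115089476108551, 0.05038832128047943), 3.678825855255127) z 0.0639
topB 610 ((0.5089842677116394, -0.3705504238605499), (0.0906466469168663, 0.05186331272125244), 5.612517833709717) z 0.0639
sceneA 430 ((0.5068589448928833, -0.2423144429922104), (0.09454352408647537, 0.05056772008538246), 4.665005207061768) z 0.0652
sceneB 419 ((0.5111545324325562, -0.3709101676940918), (0.09395577758550644, 0.04873137176036835), 5.357125759124756) z 0.0651
rim top 742 ((0.5558644533157349, 0.27896904945373535), (0.23061713576316833, 0.26326972246170044), 1.0583845376968384) z 0.0789
card top 65 ((0.42826953530311584, 0.149856299161911), (0.0020484277047216892, 0.12825290858745575), 1.1360009908676147) z 0.1186
[[0.427 0.214 0.121]
 [0.427 0.206 0.12 ]
 [0.427 0.199 0.121]
 [0.428 0.191 0.12 ]
 [0.428 0.184 0.117]
 [0.428 0.176 0.12 ]
 [0.428 0.168 0.117]
 [0.428 0.16  0.123]
 [0.429 0.153 0.117]
 [0.428 0.145 0.121]
 [0.429 0.137 0.119]
 [0.429 0.129 0.122]
 [0.429 0.122 0.119]
 [0.429 0.114 0.116]
 [0.429 0.106 0.121]
 [0.429 0.098 0.119]
 [0.429 0.091 0.12 ]
 [0.426 0.211 0.106]
 [0.427 0.193 0.106]
 [0.427 0.172 0.105]
 [0.427 0.143 0.106]
 [0.428 0.11  0.105]]
rim scene 486 ((0.5563014149665833, 0.2788418233394623), (0.2327120453119278, 0.26176443696022034), 1.3125008344650269) z 0.0804
card scene 989 ((0.4524948000907898, 0.1925000548362732), (0.05381716042757034, 0.2137472778558731), 0.4795713424682617) z 0.0818
topclip 92 ((0.5119806528091431, -0.08878690004348755), (0.04837704822421074, 0.08995942026376724), 9.916528701782227) z 0.039
sceneclip 147 ((0.5170794129371643, -0.08868232369422913), (0.05123512074351311, 0.08965747058391571), 5.965710639953613) z 0.0382
```

{"op": "apply_moves", "data": {"commands": [[0.06, 0, 0.01, 0.1], [0.11, -0.03, 0.01, 0.2], [0.15, -0.07, 0, 0.3], [0.18, -0.12, 0, 0.4], [0.2, -0.18, 0, 0.529], [0.22, -0.24, 0, 0.529], [0.24, -0.3, 0, 0.529], [0.25, -0.36, 0, 0.529], [0.254, -0.42, 0, 0.529], [0.254, -0.48, 0, 0.529]], "fingers": 1, "force": 40}}

```text
time_s: 1.7
ee_pos: [0.506, 0.0347, 0.2313]
tcp_rot: [0.0, -0.037, 0.999, -0.0]
contact_force: [1.4, 0.0, 0.9]
opening: 0.0852
```

{"op": "apply_moves", "data": {"commands": [[0, -0.06, 0, 0], [0, -0.12, 0, 0], [0, -0.18, -0.01, 0], [0, -0.24, -0.03, 0], [0, -0.28, -0.06, 0], [0, -0.28, -0.1, 0], [0, -0.28, -0.12, 0], [0, -0.28, -0.12, 0], [0, -0.28, -0.12, 0], [0, -0.28, -0.12, 0]]}}

```text
time_s: 2.95
ee_pos: [0.5065, -0.2434, 0.1122]
tcp_rot: [0.001, -0.038, 0.999, -0.0]
contact_force: [-0.2, 0.0, 0.7]
opening: 0.0856
```

{"op": "apply_moves", "data": {"commands": [[0, 0, -0.04, 0], [0, 0, -0.07, 0], [0, 0, -0.086, 0], [0, 0, -0.086, 0], [0, 0, -0.086, 0], [0, 0, -0.086, 0], [0, 0, -0.086, 0], [0, 0, -0.086, 0], [0, 0, -0.086, 0], [0, 0, -0.086, 0]]}}

```text
time_s: 4.2
ee_pos: [0.506, -0.2432, 0.0252]
tcp_rot: [-0.0, -0.038, 0.999, -0.0]
contact_force: [0.6, -0.5, 0.5]
opening: 0.0855
```

{"op": "apply_moves", "data": {"commands": [[0, 0, 0, 0], [0, 0, 0, 0], [0, 0, 0, 0], [0, 0, 0, 0], [0, 0, 0, 0], [0, 0, 0, 0], [0, 0, 0, 0], [0, 0, 0.01, 0], [0, 0, 0.025, 0], [0, 0, 0.04, 0]], "fingers": 0, "force": 40}}

```text
time_s: 5.45
ee_pos: [0.5062, -0.2432, 0.0666]
tcp_rot: [0.0, -0.038, 0.999, -0.0]
contact_force: [-0.2, -0.7, -2.6]
opening: 0.0497
```

{"op": "apply_moves", "data": {"commands": [[0, 0, 0.05, 0], [0, 0.03, 0.09, 0], [0.01, 0.08, 0.105, -0.053], [0.015, 0.14, 0.105, -0.053], [0.02, 0.2, 0.105, -0.053], [0.025, 0.26, 0.105, -0.053], [0.03, 0.32, 0.105, -0.053], [0.035, 0.38, 0.105, -0.053], [0.04, 0.44, 0.105, -0.053], [0.045, 0.5, 0.105, -0.053]]}}

```text
time_s: 6.7
ee_pos: [0.5509, 0.2588, 0.1714]
tcp_rot: [0.0, -0.011, 1.0, 0.0]
contact_force: [0.5, -1.0, -2.4]
opening: 0.05
```

{"op": "apply_moves", "data": {"commands": [[0.002, 0.04, 0, 0], [0.004, 0.079, -0.02, 0], [0.004, 0.079, -0.06, 0], [0.004, 0.079, -0.09, 0], [0.004, 0.079, -0.115, 0], [0.004, 0.079, -0.13, 0], [0.004, 0.079, -0.139, 0], [0.004, 0.079, -0.144, 0], [0.004, 0.079, -0.144, 0], [0.004, 0.079, -0.144, 0]]}}

```text
time_s: 7.95
ee_pos: [0.5553, 0.3359, 0.0269]
tcp_rot: [0.0, -0.011, 1.0, 0.0]
contact_force: [-0.5, -0.3, -1.8]
opening: 0.0496
```

{"op": "apply_moves", "data": {"commands": [[0, 0, -0.001, 0], [0, 0, -0.001, 0], [0, 0, -0.001, 0], [0, 0, -0.001, 0], [0, 0, -0.001, 0], [0, 0, 0.04, 0], [0, 0, 0.09, 0], [0, 0, 0.14, 0], [0, -0.05, 0.15, 0.053], [0, -0.11, 0.15, 0.075]], "fingers": 1}}

```text
time_s: 9.2
ee_pos: [0.555, 0.2252, 0.1772]
tcp_rot: [0.001, -0.05, 0.999, 0.0]
contact_force: [1.6, -1.1, -1.1]
opening: 0.0853
```

```bash
python3 - <<'E'
from h import *
st=manip.state(); print(st['ee_pos'],st['contact_force'],st['opening'])
a=shoot("scene"); V=cloud(a[1],a[2]); save(a[0],'scene1.png'); x,y,z=[V[...,i] for i in range(3)]
for c in ((.51,-.37),(.555,.336)):
  m=(abs(x-c[0])<.07)&(abs(y-c[1])<.05)&(z>.057)&(z<.072); print(m.sum(),cv2.minAreaRect(V[m][:,:2].astype(np.float32)))
E
```

```text
[0.55503135 0.22521584 0.17717654] [ 1.61528029 -1.0925588  -1.07545524] 0.0853185504329131
421 ((0.510718822479248, -0.3711509704589844), (0.09356239438056946, 0.049760960042476654), 5.7547760009765625)
493 ((0.5570818781852722, 0.3359755873680115), (0.09247621148824692, 0.053203437477350235), 0.7624620795249939)
```

{"op": "apply_moves", "data": {"commands": [[-0.005, -0.06, 0, 0], [-0.01, -0.12, 0, 0], [-0.015, -0.18, 0, 0], [-0.02, -0.24, 0, 0], [-0.025, -0.3, 0, 0], [-0.03, -0.36, 0, 0], [-0.035, -0.42, 0, 0], [-0.04, -0.48, 0, 0], [-0.045, -0.54, -0.01, 0], [-0.045, -0.596, -0.03, 0]]}}

```text
time_s: 10.5
ee_pos: [0.5097, -0.3727, 0.1466]
tcp_rot: [0.001, -0.048, 0.999, -0.001]
contact_force: [1.2, 0.9, 0.7]
opening: 0.0853
```

{"op": "apply_moves", "data": {"commands": [[0, 0, -0.03, 0], [0, 0, -0.06, 0], [0, 0, -0.09, 0], [0, 0, -0.11, 0], [0, 0, -0.121, 0], [0, 0, -0.121, 0], [0, 0, -0.121, 0], [0, 0, -0.121, 0], [0, 0, -0.121, 0], [0, 0, -0.121, 0]]}}

```text
time_s: 11.75
ee_pos: [0.5101, -0.3703, 0.0255]
tcp_rot: [0.0, -0.049, 0.999, -0.0]
contact_force: [-0.3, 0.3, 0.5]
opening: 0.0854
```

{"op": "apply_moves", "data": {"commands": [[0, 0, 0, 0], [0, 0, 0, 0], [0, 0, 0, 0], [0, 0, 0, 0], [0, 0, 0, 0], [0, 0, 0, 0], [0, 0, 0, 0], [0, 0, 0.01, 0], [0, 0, 0.025, 0], [0, 0, 0.04, 0]], "fingers": 0}}

```text
time_s: 13.0
ee_pos: [0.5101, -0.3703, 0.0666]
tcp_rot: [0.0, -0.049, 0.999, -0.0]
contact_force: [-0.2, -0.6, -2.9]
opening: 0.0495
```

{"op": "apply_moves", "data": {"commands": [[0, 0, 0.05, 0], [0, 0.03, 0.09, 0], [0.01, 0.08, 0.105, -0.077], [0.015, 0.14, 0.105, -0.077], [0.02, 0.2, 0.105, -0.077], [0.025, 0.26, 0.105, -0.077], [0.03, 0.32, 0.105, -0.077], [0.035, 0.38, 0.105, -0.077], [0.04, 0.44, 0.105, -0.077], [0.045, 0.5, 0.105, -0.077]]}}

```text
time_s: 14.25
ee_pos: [0.555, 0.1318, 0.1713]
tcp_rot: [0.0, -0.01, 1.0, 0.0]
contact_force: [1.8, -0.4, -2.7]
opening: 0.0497
```

{"op": "apply_moves", "data": {"commands": [[0.002, 0.05, 0, 0], [0.002, 0.092, -0.02, 0], [0.002, 0.092, -0.06, 0], [0.002, 0.092, -0.09, 0], [0.002, 0.092, -0.115, 0], [0.002, 0.092, -0.13, 0], [0.002, 0.092, -0.139, 0], [0.002, 0.092, -0.144, 0], [0.002, 0.092, -0.144, 0], [0.002, 0.092, -0.144, 0]]}}

```text
time_s: 15.5
ee_pos: [0.5573, 0.2219, 0.0268]
tcp_rot: [0.0, -0.01, 1.0, 0.0]
contact_force: [-0.4, 0.5, -3.0]
opening: 0.0496
```

{"op": "apply_moves", "data": {"commands": [[0, 0, -0.001, 0], [0, 0, -0.001, 0], [0, 0, -0.001, 0], [0, 0, -0.001, 0], [0, 0, -0.001, 0], [0, 0, 0.04, 0], [0, 0, 0.09, 0], [0, 0, 0.14, 0], [0, -0.05, 0.17, -0.18], [0, -0.11, 0.19, -0.36]], "fingers": 1}}

```text
time_s: 16.75
ee_pos: [0.5571, 0.1118, 0.2175]
tcp_rot: [0.001, 0.171, 0.985, 0.0]
contact_force: [1.6, -1.2, 0.2]
opening: 0.0857
```

{"op": "apply_moves", "data": {"commands": [[-0.01, -0.05, 0, -0.18], [-0.02, -0.1, 0, -0.36], [-0.03, -0.15, 0, -0.54], [-0.04, -0.2, 0, -0.72], [-0.045, -0.22, -0.02, -0.9], [-0.045, -0.22, -0.02, -1.05], [-0.045, -0.22, -0.02, -1.105], [-0.045, -0.22, -0.02, -1.105], [-0.045, -0.22, -0.02, -1.105], [-0.045, -0.22, -0.02, -1.105]]}}

```text
time_s: 18.0
ee_pos: [0.512, -0.1075, 0.1961]
tcp_rot: [-0.0, 0.661, 0.75, 0.0]
contact_force: [-0.1, 0.5, -0.1]
opening: 0.0852
```

```bash
python3 - <<'E'
from h import *
st=manip.state(); print(st['ee_pos'],st['joint_positions'].round(2))
a=shoot("scene"); V=cloud(a[1],a[2]); x,y,z=[V[...,i] for i in range(3)]
for c in ((.557,.222),(.555,.336)):
  m=(abs(x-c[0])<.07)&(abs(y-c[1])<.05)&(z>.057)&(z<.072); print(m.sum(),cv2.minAreaRect(V[m][:,:2].astype(np.float32)))
im,d,c=shoot("wrist"); save(im,'w1.png'); save(a[0],'scene2.png'); V=cloud(d,c); np.savez('w1.npz',im=im,W=V)
I=im.astype(int); m=(I[...,0]>100)&(I[...,1]<80)&(I[...,2]<80)&(V[...,2]>.034)&(V[...,2]<.05)
p=V[m]; print(m.sum(),np.median(p,0),cv2.minAreaRect(p[:,:2].astype(np.float32)))
# rectified overhead map of red, 4 px/mm... 
w=(I[...,2]>150)&(I[...,0]>150)&(I[...,1]>150)&(abs(V[...,0]-.51)<.05)&(abs(V[...,1]+.085)<.06)
print('hinge white',w.sum(),np.median(V[w],0))
B=np.zeros((600,600,3),np.uint8)+60
q=(V[...,2]>.02)&(V[...,2]<.06)
u=((.60-V[...,0])/.18*600); 
ok=q&np.isfinite(u); uu=((V[...,0]-.42)/.18*600)[ok].astype(int); vv=((.0-V[...,1])/.18*600)[ok].astype(int)
for a_,b_,col in zip(uu,vv,im[ok]):
  if 2<a_<598 and 2<b_<598: B[b_-1:b_+2,a_-1:a_+2]=col
save(B,'bev.png')
E
```

```text
[ 0.51203596 -0.10751164  0.19607444] [ 0.04  0.69  0.19  1.73 -0.18  0.75  0.45]
482 ((0.5575993657112122, 0.2224372923374176), (0.0941765159368515, 0.05140472203493118), 1.4117215871810913)
485 ((0.5567920207977295, 0.33590173721313477), (0.09284579008817673, 0.05251678079366684), 0.8966596722602844)
1959 [ 0.54411854 -0.13470044  0.04035183] ((0.6068363785743713, -0.1373896300792694), (0.09345707297325134, 0.2631792724132538), 65.10298156738281)
hinge white 2 [ 0.49536552 -0.0997952   0.27191691]
```

View pics/w1.png

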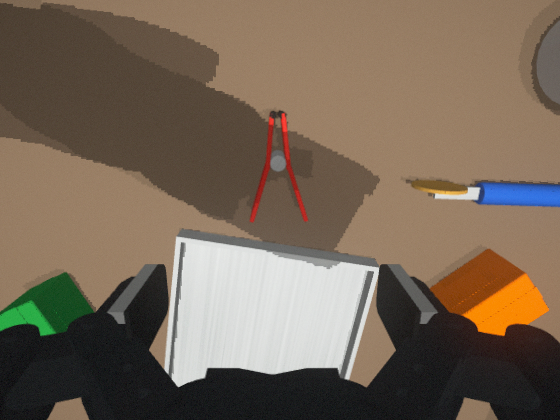

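View pics/bev.png

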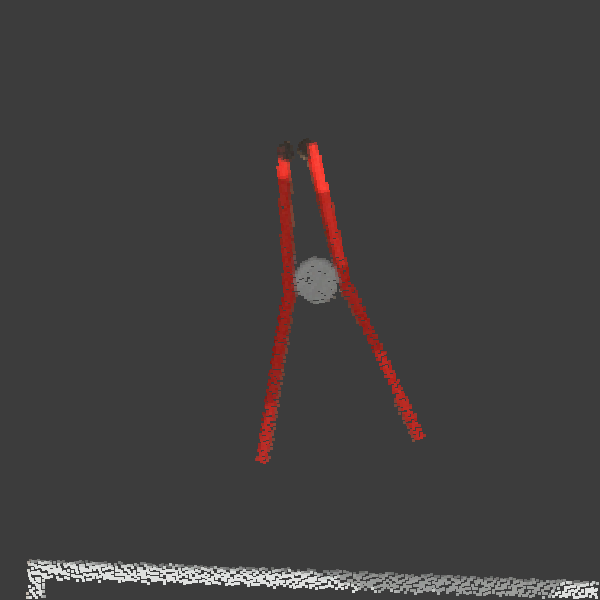

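The clip is clear in the wrist view: hinge at (0.515,-0.084), jaws pointing at 98°, lever ends about 51 mm behind. Both cartons sit correctly in the tote. Now I descend onto the levers.

{"op": "apply_moves", "data": {"commands": [[0.008, -0.012, -0.03, 0.014], [0.008, -0.012, -0.08, 0.014], [0.008, -0.012, -0.12, 0.014], [0.008, -0.012, -0.15, 0.014], [0.008, -0.012, -0.17, 0.014], [0.008, -0.012, -0.18, 0.014], [0.008, -0.012, -0.187, 0.014], [0.008, -0.012, -0.187, 0.014], [0.008, -0.012, -0.187, 0.014], [0.008, -0.012, -0.187, 0.014]]}}

```text
time_s: 19.35
ee_pos: [0.5203, -0.1196, 0.0095]
tcp_rot: [0.0, 0.656, 0.755, 0.0]
contact_force: [-0.4, 1.2, -0.7]
opening: 0.0851
```

{"op": "apply_moves", "data": {"commands": [[0, 0, 0, 0], [0, 0, 0, 0], [0, 0, 0, 0], [0, 0, 0, 0], [0, 0, 0, 0], [0, 0, 0, 0], [0, 0, 0, 0], [0, 0, 0, 0], [0, 0, 0, 0], [0, 0, 0, 0]], "fingers": 0, "force": 40}}

```text
time_s: 20.6
ee_pos: [0.5204, -0.1198, 0.0096]
tcp_rot: [0.0, 0.656, 0.755, 0.0]
contact_force: [-2.0, -0.2, 12.4]
opening: 0.0184
```

{"op": "apply_moves", "data": {"commands": [[0, 0, 0.005, 0], [0, 0, 0.015, 0], [0, 0, 0.03, 0], [0, 0, 0.045, 0], [0, 0, 0.06, 0], [0, 0, 0.07, 0], [0, 0, 0.08, 0], [0, 0, 0.08, 0], [0, 0, 0.08, 0], [0, 0, 0.08, 0]]}}

```text
time_s: 21.85
ee_pos: [0.5199, -0.1195, 0.0886]
tcp_rot: [-0.0, 0.656, 0.755, -0.0]
contact_force: [0.1, 0.5, -0.1]
opening: 0.0182
```

```bash
python3 - <<'E'
from h import *
st=manip.state(); print(st['ee_pos'],st['contact_force'],st['opening'])
im,d,c=shoot("wrist"); s=shoot("scene"); save(s[0],'scene3.png'); V=cloud(d,c); np.savez('w2.npz',im=im,W=V,S=cloud(s[1],s[2]),si=s[0])
B=np.zeros((600,800,3),np.uint8); B[:420,:560]=im; 
B[:240,560:800]=cv2.resize(s[0][180:240,220:280],(240,240)); cv2.imwrite('pics/w2.png',B[:,:,::-1])
m=(V[...,2]>.06)&(V[...,2]<.13)&(abs(V[...,0]-.515)<.06)&(V[...,1]>-.1)&(V[...,1]<0)
print(m.sum(),np.percentile(V[m][:,2],[5,50,95]))
E
```

```text
[ 0.51986747 -0.119501    0.08863797] [ 0.13440069  0.47161729 -0.05448735] 0.018191763420253824
9085 [0.08873228 0.11855158 0.11988334]
```

View pics/w2.png

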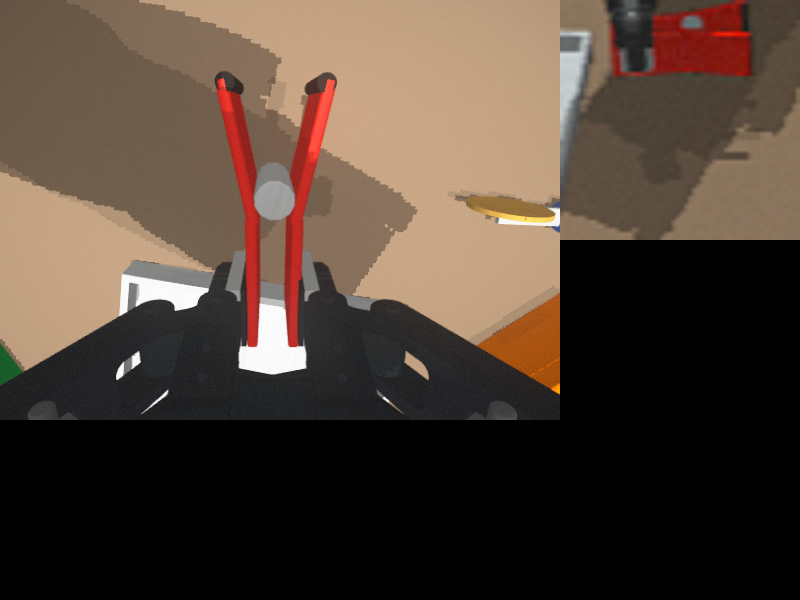

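The wrist view shows the clip gripped across its parallel levers, jaws gaping, tips at (228,80) and (322,80), hinge at (274,195). It is level. Next I measure it relative to the TCP and re-measure the card edge.

```bash
python3 - <<'E'
from h import *
f=np.load('w2.npz'); V=f['W']; im=f['im'].astype(int); v,u=np.mgrid[:420,:560]
top=V[...,2]>.112
h=(abs(u-274)<16)&(abs(v-198)<14)&top&(im[...,1]>100); print('hinge',V[h].mean(0).round(4),h.sum())
for n,uc in (('L',228),('R',322)):
  m=(abs(u-uc)<18)&(v<110)&top; p=V[m]; i=p[:,1]>np.nanmax(p[:,1])-.004; print(n,p[i].mean(0).round(4),p.max(0).round(4))
red=(im[...,0]>100)&(im[...,1]<80)&top
for a,b in ((90,130),(130,170),(220,260),(280,320)):
  m=red&(v>=a)&(v<b)
  for s in (u<274,u>=274): q=V[m&s]; print(a,np.median(q,0).round(4),end=' ')
  print()
T=np.load('top0.npz')['W']; S=f['S']
for n,C in(('top',T),('scene',S)):
  x,y,z=[C[...,i] for i in range(3)]
  m=(x>.41)&(x<.45)&(y>.06)&(y<.15)&(z>.03)&(z<.13); p=C[m]; print(n,m.sum(),'ymin',np.sort(p[:,1])[:6].round(4),'zmax',p[:,2].max().round(4))
  for a,b in ((.085,.1),(.1,.12),(.12,.15)): k=(p[:,1]>a)&(p[:,1]<b); print(np.median(p[k],0).round(4),p[k][:,0].min().round(4),p[k][:,0].max().round(4))
E
```

```text
hinge [ 0.5158 -0.0794  0.1191] 835
L [ 0.4961 -0.0448  0.1188] [ 0.4996 -0.0426  0.121 ]
R [ 0.5261 -0.0407  0.1186] [ 0.5294 -0.0385  0.1205]
90 [ 0.498  -0.0536  0.1189] 90 [ 0.5253 -0.0502  0.1184] 
130 [ 0.5022 -0.0653  0.1188] 130 [ 0.5249 -0.063   0.1186] 
220 [ 0.5103 -0.0946  0.119 ] 220 [ 0.5251 -0.093   0.1189] 
280 [ 0.5133 -0.1174  0.1191] 280 [ 0.5276 -0.1153  0.1191] 
top 122 ymin [0.0857 0.0858 0.0859 0.0865 0.0875 0.0885] zmax 0.1218
[0.429  0.0931 0.078 ] 0.4281 0.4308
[0.4285 0.1112 0.083 ] 0.4276 0.4297
[0.4282 0.139  0.0799] 0.4272 0.4495
scene 504 ymin [0.0852 0.0852 0.0853 0.0854 0.0854 0.0858] zmax 0.1224
[0.4323 0.0927 0.0777] 0.4281 0.4369
[0.4322 0.11   0.0782] 0.4264 0.4374
[0.432 0.135 0.079] 0.4273 0.45
```

{"op": "apply_moves", "data": {"commands": [[-0.02, 0, 0, -0.03], [-0.05, 0, -0.01, -0.06], [-0.075, 0, -0.02, -0.108], [-0.0896, 0.01, -0.02, -0.108], [-0.0896, 0.04, -0.02, -0.108], [-0.0896, 0.07, -0.02, -0.108], [-0.0896, 0.09, -0.02, -0.108], [-0.0896, 0.1, -0.02, -0.108], [-0.0896, 0.1, -0.02, -0.108], [-0.0896, 0.1, -0.02, -0.108]]}}

```text
time_s: 23.2
ee_pos: [0.4305, -0.0204, 0.069]
tcp_rot: [0.0, 0.696, 0.718, -0.0]
contact_force: [-1.2, 0.1, -1.3]
opening: 0.018
```

```bash
python3 - <<'E'
from h import *
st=manip.state(); print(st['ee_pos'],st['tcp_rot'],st['contact_force'],st['opening'])
im,d,c=shoot("wrist"); save(im,'w3.png'); V=cloud(d,c); I=im.astype(int); np.savez('w3.npz',im=im,W=V)
x,y,z=[V[...,i] for i in range(3)]
g=(abs(x-.4303)<.03)
t=g&(y>.04)&(y<.075)&(z>.085)&(z<.105)
for s in (x<.4303,x>.4303):
  p=V[t&s]; k=p[:,1]>p[:,1].max()-.004; print('tip',p[k].mean(0).round(4),p[:,1].max().round(4))
h=(abs(x-.4303)<.007)&(abs(y-.023)<.008)&(z>.09)&(z<.105); print('hinge',V[h].mean(0).round(4))
cd=g&(y>.08)&(y<.15)&(z>.112)&(z<.13); p=V[cd]; print('card top',cd.sum())
for a,b in ((.08,.095),(.095,.12),(.12,.145)):
  k=(p[:,1]>a)&(p[:,1]<b); print(k.sum(),p[k].mean(0).round(4) if k.any() else '')
print('ymin',np.sort(p[:,1])[:5].round(4))
E
```

```text
[ 0.43048086 -0.02036019  0.06902659] [ 1.28311936e-04  6.96058331e-01  7.17985207e-01 -1.59292079e-04] [-1.15556149  0.10096338 -1.27832954] 0.018011872547804914
tip [0.4151 0.0566 0.0985] 0.0589
tip [0.4449 0.0574 0.0981] 0.0596
hinge [0.4304 0.0207 0.0987]
card top 0
0 
0 
0 
ymin []
```

View pics/w3.png

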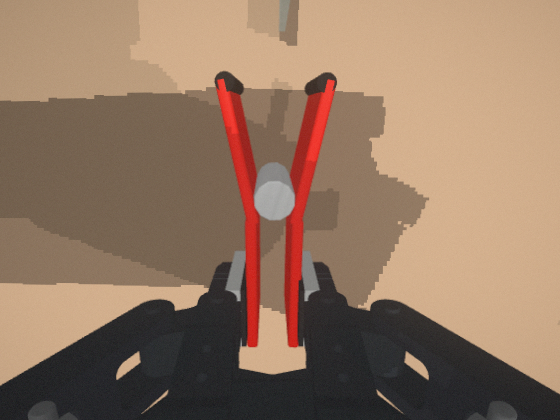

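The card's edge shows at (287,0–30), between the open tips at (228,80) and (325,80), and the jaw centre lines up with the card in x. I advance now.

{"op": "apply_moves", "data": {"commands": [[0, 0.01, 0, 0], [0, 0.02, 0, 0], [0, 0.028, 0, 0], [0, 0.034, 0, 0], [0, 0.04, 0, 0], [0, 0.045, 0, 0], [0, 0.049, 0, 0], [0, 0.049, 0, 0], [0, 0.049, 0, 0], [0, 0.049, 0, 0]]}}

```text
time_s: 24.5
ee_pos: [0.4305, 0.0293, 0.069]
tcp_rot: [-0.0, 0.696, 0.718, -0.0]
contact_force: [0.6, 0.4, -0.3]
opening: 0.0181
```

```bash
python3 - <<'E'
from h import *
st=manip.state(); print(st['ee_pos'],st['tcp_rot'],st['contact_force'],st['opening'])
im,d,c=shoot("wrist"); V=cloud(d,c); t=shoot("top"); s=shoot("scene")
B=np.zeros((600,800,3),np.uint8); B[:420,:560]=im; B[:240,560:]=cv2.resize(t[0][190:270,190:270],(240,240)); B[240:480,560:]=cv2.resize(s[0][140:220,270:350],(240,240)); cv2.imwrite('pics/w4.png',B[:,:,::-1])
x,y,z=[V[...,i] for i in range(3)]; g=(abs(x-.4303)<.03)
tt=g&(y>.085)&(y<.125)&(z>.085)&(z<.105)
for q in ((x<.425),(x>.436)):
  p=V[tt&q]; k=p[:,1]>p[:,1].max()-.004; print('tip',p[k].mean(0).round(4),p[:,1].max().round(4))
h=(abs(x-.4303)<.007)&(abs(y-.07)<.008)&(z>.09)&(z<.105); print('hinge',V[h].mean(0).round(4))
cd=(abs(x-.4303)<.006)&(y>.079)&(y<.13)&(z>.03)&(z<.13); p=V[cd]; print('card',cd.sum(),p.min(0).round(4),p.max(0).round(4),np.median(p,0).round(4)); print(np.percentile(p[:,1],[1,5,20]).round(4))
for n,(a,b,cc) in (('top',t),('scene',s)):
  C=cloud(b,cc); x,y,z=[C[...,i] for i in range(3)]
  m=(abs(x-.43)<.006)&(y>.07)&(y<.16)&(z>.108)&(z<.128); p=C[m]; print(n,m.sum(),p.mean(0).round(4) if m.any() else '',np.sort(p[:,1])[:3])
C=cloud(s[1],s[2]); x,y,z=[C[...,i] for i in range(3)]
for c in ((.557,.222),(.555,.336)):
  m=(abs(x-c[0])<.07)&(abs(y-c[1])<.05)&(z>.057)&(z<.072); print(m.sum(),cv2.minAreaRect(C[m][:,:2].astype(np.float32)))
E
```

```text
[0.43047128 0.02932234 0.06903184] [-1.94507805e-05  6.95810820e-01  7.18225105e-01 -4.58152341e-05] [ 0.56043841  0.3683059  -0.277713  ] 0.018115438854188433
tip [0.415  0.1063 0.0986] 0.1086
tip [0.4449 0.107  0.0982] 0.1093
hinge [0.4303 0.0694 0.0988]
card 2473 [0.4303 0.0853 0.0301] [0.4342 0.13   0.1229] [0.432  0.1063 0.1201]
[0.0858 0.088  0.0945]
top 0  []
scene 92 [0.4319 0.1223 0.1154] [0.08629742 0.08673086 0.08688926]
479 ((0.5576566457748413, 0.2223668396472931), (0.09487694501876831, 0.05085018649697304), 1.611072063446045)
488 ((0.556684672832489, 0.3360533118247986), (0.0944620668888092, 0.052285462617874146), 1.2337580919265747)
```

View pics/w4.png

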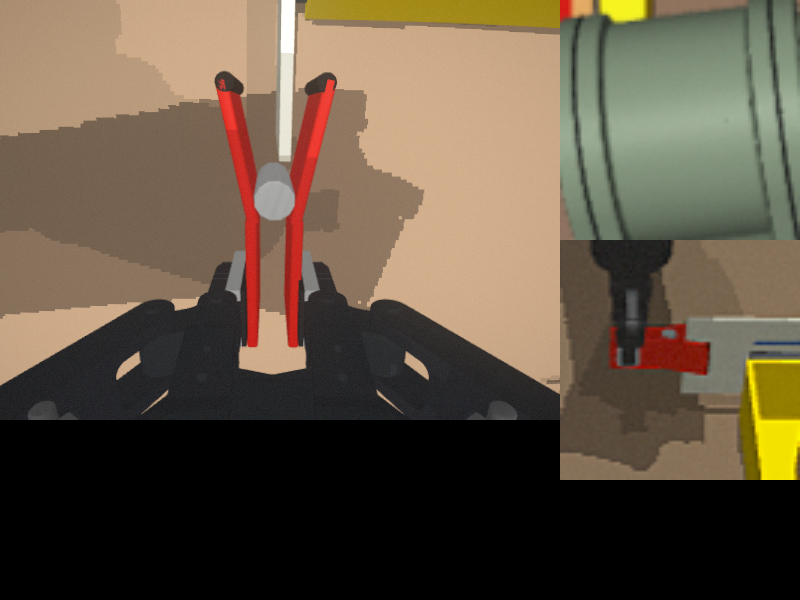

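The jaws straddle the card (white edge at (285,160)) without touching it. The jaw centre is about 1.7 mm too far to -x and slightly deep, so I make a small correction.

{"op": "apply_moves", "data": {"commands": [[0.001, -0.001, 0, 0], [0.0017, -0.002, 0, 0], [0.0017, -0.002, 0, 0], [0.0017, -0.002, 0, 0], [0.0017, -0.002, 0, 0], [0.0017, -0.002, 0, 0], [0.0017, -0.002, 0, 0], [0.0017, -0.002, 0, 0], [0.0017, -0.002, 0, 0], [0.0017, -0.002, 0, 0]]}}

```text
time_s: 25.9
ee_pos: [0.4322, 0.0275, 0.069]
tcp_rot: [-0.0, 0.696, 0.718, -0.0]
contact_force: [-0.5, 0.3, -0.4]
opening: 0.018
```

```bash
python3 - <<'E'
from h import *
st=manip.state(); print(st['time_s'],st['ee_pos'],st['contact_force'],st['opening'])
im,d,c=shoot("wrist"); V=cloud(d,c); x,y,z=[V[...,i] for i in range(3)]
tt=(abs(x-.432)<.03)&(y>.085)&(y<.125)&(z>.085)&(z<.105)
for q in ((x<.425),(x>.438)):
  p=V[tt&q]; k=p[:,1]>p[:,1].max()-.004; print('tip',p[k].mean(0).round(4))
cd=(abs(x-.432)<.006)&(y>.083)&(y<.12)&(z>.108)&(z<.13); print('card',V[cd].min(0).round(4),V[cd].mean(0).round(4))
print(manip.close_job())
E
```

```text
25.9 [0.43215355 0.02750891 0.06903434] [-0.46948983  0.32110216 -0.41494039] 0.0180349594007132
tip [0.4167 0.1045 0.0986]
tip [0.4465 0.1052 0.0982]
card [0.4306 0.0852 0.1088] [0.4324 0.1038 0.1202]
the job is handed in; nothing more can be done
None
```

I put both cartons in the tote, then squeezed the clip open and left it held around the free edge of the order card. The job is handed in at 25.9 s of robot time; no verdict is reported.

**Cartons:** Both stand let go on the tote floor at about y = ±57 mm. They measured within 1° of the tote's axes, with their tops at the height expected for standing upright.

**Clip:**

| Check | Last measurement |
|---|---|
| Jaws around the card | tips at x = 0.417 and 0.447, card centre at about 0.432 (±15 mm) |
| Depth past the edge | about 19 mm for both tips, half-way into the jaws |
| Height of clip middle | about 79 mm above the worktop |
| Level | yes, its top is even to within 1 mm |
| Contact | measured tool force under 1 N, within its noise; no touching seen in the pictures |

**Disagreements and gaps:**
- **Card position:** The top camera put the card about 1.5 to 3.5 mm further toward -x than the scene and wrist cameras. I centred on the wrist view.
- **Finger opening:** It read 18 mm with the clip squeezed, not the 23 mm between levers given in the task. The wrist view showed the levers parallel and the jaws wide open.
- **Worktop contact:** About 12 N upward showed on the tool while squeezing the clip near the worktop, and it went away on lifting.
- **Other objects:** I did not re-measure the spray bottle, tub or cutter at the end. The tool was kept well away from them throughout.

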